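# Unlock the cash box and hold its sprung lock turned

### The job

Unlock the petty-cash box: take the key with the round bow out of the wooden key stand, push it straight down into the lock on the box's lid, work it past the lock's two sticky spots by rocking it, first anticlockwise and then clockwise, rather than by forcing it, and once its collar sits on the lock turn it clockwise a quarter turn, as far as it goes. The lock springs back, so finish while still gripping the key and holding it turned, fully home. Leave the square-bowed key in the stand and do not disturb the glue stick.

Things in the scene. Friction and masses are not known exactly. Their poses are not given: they have to be found in the camera images.
- key_bow (a point): Centre of the right key's bow, the place to grip: a steel disc 34 mm across, 9 mm thick, flat faces along +x and -x. The key stands upright (z up), blade down, in either slot of the stand. A neck 9 mm thick leads down to a collar 12 x 32 x 4 mm (x, y, z), its top 24 mm and underside 28 mm below this point. About 80 g. Works either way round (half turn about z).
- key_tip (a point): Lower end of the right key, on its centre line, 58 mm below the bow's centre, axes as there. Its bit, 5 x 18 mm (x, y), reaches from here 5.5 mm up (the last 2 mm are slimmer, 3.6 x 16 mm); above it a round shank 5 mm thick leads to the collar's underside, 30 mm above this point.
- other_key_bow (a point): Centre of the square bow (34 x 34 mm, 9 mm thick) of the other key, standing the same way in the other slot; its bit is 24 mm wide and does not fit the lock. It stays in the stand.
- key_stand: Fixed wooden block 44 x 128 x 36 mm (x, y, z), origin at the centre of its underside. Its two slots, about 7 x 26 mm, lie 31 mm to either side of the centre along its y, long way along y; the keys stand loosely in them, collars resting on the block's top. Turned by up to 25 degrees.
- lock_mouth (a point): Centre of the top face of the lock's round steel ring (46 mm across), on the lid of the fixed grey cash box (130 x 170 mm, lid 82 mm high); 86 mm above the desk. Axes are the box's (z up) and do not turn with the lock. The opening is 25 mm across, the plug's face 1 mm down. Fully home the key's collar rests on this face, its tip 30 mm below this point.
- keyway (a point): Centre of the keyway's mouth on the brass plug's face; axes turn with the plug. Slot 6.6 x 19.6 mm (x, y), 1.5 mm chamfer. Fixed pins block a straight key (20 to 30 N) when its tip is 9 and again 18.5 mm below this point. So enter straight to 8 mm; then, pressing with 3 to 10 N, the key passes the first turned 0.45 rad anticlockwise (from above), the second 0.45 rad clockwise.
- plug (a joint): Angle of the lock plug, rad: 0 at rest, grows clockwise seen from above to the stop at 1.57; anticlockwise it goes to -0.7. A spring centres it at 0 (0.05 N m per rad). The key has about 0.1 rad of play in the keyway, so turn it about 0.1 rad beyond a quarter to reach the stop. Short of home the pins block the turn. A small bolt on the box's front slides with it.
- glue_mid (a point): Middle of a standing glue stick, 27 mm across, 90 mm tall: leave it alone.

How it is judged:
By the outcome, as a careful person would: the job done as asked, in the order asked, and still so for the second after the job is handed in, while the arm keeps its last pose, push and grip.
It also fails if it takes over 45 s, if anything falls off the work surface, if the arm or the gripper's body presses on something with over 40 N, if the wrist force passes 120 N, or if a joint passes its speed limit or range.

### The arm

A 6-joint arm with a two-finger parallel gripper is mounted at the origin on the work surface; the furniture and walls round the work are solid. World frame = base frame: x ahead of the robot, y to its left, z up, the work surface at z = 0. Lengths are in m, angles in rad, forces in N, time in s.
With the tool pointing down it reaches from about 0.275 to 0.85 m from the base axis. Payload 5.2 kg.
Tool frame: the origin (TCP) lies midway between the tips of the shut fingers; the grasp point (between the pads) lies 19 mm behind it (env.grasp_offset is the distance from the TCP to the grasp point, in m); z points along the fingers, y is the direction in which the jaws open and shut (so a half turn about z gives the same grasp; the last joint's range is limited). The gripper opens to 85 mm and grips with 20 to 120 N. Pads are 22 mm wide; open, the fingers measure 114 mm over their backs; the gripper's body (76 mm by 85 mm) begins 54 mm behind the grasp point. The pads swing forward as they close: fully open they stand 13 mm farther back than shut.
Start: joints at [-1.501, 0.259, 1.535, -0, 1.348, -0.203], TCP at [0.148, -0.53, 0.231] pointing down, gripper open.
Joint ranges: [-3.14, 3.14], [-0.91, 2.08], [0.19, 2.58], [-1.22, 4.36], [0.22, 2.71], [-3.12, 3.12]. Speed limits (rad/s): [2.57, 2.57, 3.14, 3.14, 3.14, 3.14].

### API

Orientations are given as a unit quaternion [w, x, y, z].
In Python, from bench import env gives the robot as it stands.
- The arm moves only by the tool move_arm, never from a script. Its argument "deltas" is one flat list of numbers, 6 for each row, row after row: the shift along the tool's x, y, z normalised to -1 to 1, where 1 is 0.5 m, then the turn, a rotation vector about the tool's x, y, z normalised to -1 to 1, where 1 is pi rad. A call has exactly 10 rows; each row is the pose to reach, as a shift and turn from the pose commanded when the call began, along the tool's axes at that moment, turning the shorter way round; what a row does not reach only later rows make up. A row lasts 1/8 s, in which the tool goes at most 62.5 mm and 10.7 degrees, less where a joint would pass 70% of its speed; a pose out of reach is approached as far as the arm can. A call with a number of a shift or a turn outside -1 to 1 is refused whole. A call with a gripper value outside its range is refused whole. "claw" is the closure, from -1 (fully open) to 1 (shut), set as the call begins (left out, the last holds). The fingers move at their own pace and stop on an object; the grip force is fixed at half the most. Time passes only in rows, so rows that repeat a pose let the fingers close, or fill a call up. It gives the time, the measured TCP pose, the force and the opening at its end, in the units of the state.
- env.get_obs(): the state, without advancing time (a new reading comes with each control period).
- env.read_camera(name): name is "scene" or "top"; returns the picture (420x560x3 uint8, red, green, blue); there is no depth.
- env.calibration(name): a dict with "K" (3x3 intrinsics, pixels), "distortion" ([k1, k2, p1, p2, k3] as OpenCV has them; the pictures are not rectified), "rvec" (rotation vector, rad) and "tvec" (3), from world to camera coordinates, as OpenCV has them. Camera axes: x right, y down, z forward; pixel columns grow to the right and rows downward; lengths in m; the calibration is good to about 2 mm. A picture is of the moment at which its call begins. calibration takes no time and is no camera call.
- env.hand_in(): hands the job in, once; it reports no verdict.
Trained networks look in the newest picture that a camera, given by its name, has taken for a name from the list of things; names that differ only in an ending like _2 or _b are one class to them, and where a whole thing is asked for, a point or a joint stands for the part that bears it (a point fixed in the world has none). Each returns a list of dicts, best first, with "score" (0 to 1); they miss things now and then, are a little off and sometimes report something else, mostly with a low value. They report only what shows in the picture. A call takes as long as a camera call.
- env.masks_of(target, camera): "mask" (420x560 bool, what is visible of it) and "bbox" ([centre column, centre row, width, height] in pixels, round what is visible of it).
The state is a dict: "t": time; "joint_positions": joint angles; "dq": joint speeds; "joint_efforts": joint torques, N m; "tcp_pos": TCP position; "tcp_rot": TCP orientation; "ft_force": force on the tool from outside, world axes, zero at the start; "torque": the same for the moment, N m; "grip_width": opening from 0.0 (shut) to 1.0 (fully open).
Only numpy, scipy, OpenCV 4.12 (cv2) and the standard library are available. Lean on these libraries where they do the work, as an engineer would, in place of code of your own. Each camera call takes 0.05 s, during which the arm holds its last target.

## Working session

There is one attempt and no reset: what is moved stays moved. The work goes in short steps, Python scripts to look and compute and a tool call to move; the robot and the scene stay as the last step left them, time stands still between calls to the robot, and variables do not carry over. Pictures are saved under pics/ and viewed, and the job is handed in when it is done.

Besides the shell and the picture viewer there is one more tool, called as name(argument=value, ...), one argument or row to a line, values as JSON. move_arm: Moves the arm, as the interface text tells. Its arguments: {"type":"object","properties":{"deltas":{"type":"array"},"claw":{"type":"number"}},"required":["deltas"]}

```bash
ls; mkdir -p pics
python3 - <<'E'
from bench import env
import cv2
print(env.get_obs())
for n in ("scene","top"):
    im=env.read_camera(n); cv2.imwrite(f"pics/{n}0.png",im[:,:,::-1])
    print(n,env.calibration(n))
E
```

```text
pics
{'t': 0.0, 'joint_positions': array([-1.50077726e+00,  2.59323700e-01,  1.53609872e+00, -2.25989024e-05,
        1.34801896e+00, -2.02802929e-01]), 'dq': array([-0.00091783, -0.0012564 ,  0.00074449, -0.0009527 , -0.00077577,
       -0.00154621]), 'joint_efforts': array([ 7.16123395e-05, -4.46029329e+01, -2.90573841e+01, -3.63273375e-04,
        1.18813163e-02, -3.77824415e-05]), 'tcp_pos': array([ 0.14817216, -0.52910105,  0.23047882]), 'tcp_rot': array([-9.23059062e-04,  9.90709674e-01,  1.35990764e-01,  5.03316448e-05]), 'ft_force': array([ 0.1881103 , -0.56177738,  0.93413611]), 'torque': array([0.02111364, 0.00099716, 0.00160109]), 'grip_width': 1.0012478554835893}
scene {'K': array([[529.42996084,   0.        , 281.89264211],
       [  0.        , 529.42996084, 212.15923107],
       [  0.        ,   0.        ,   1.        ]]), 'distortion': array([0.01911549, 0.        , 0.        , 0.        , 0.        ]), 'rvec': array([ 1.00648207, -2.05261211,  1.32828836]), 'tvec': array([0.38896223, 0.22577682, 0.69698613])}
top {'K': array([[456.24907769,   0.        , 286.45194101],
       [  0.        , 456.24907769, 203.39873288],
       [  0.        ,   0.        ,   1.        ]]), 'distortion': array([-0.0855227,  0.       ,  0.       ,  0.       ,  0.       ]), 'rvec': array([ 2.198872  , -2.19416364,  0.03657822]), 'tvec': array([0.07834207, 0.5344958 , 0.92763066])}
```

View pics/scene0.png

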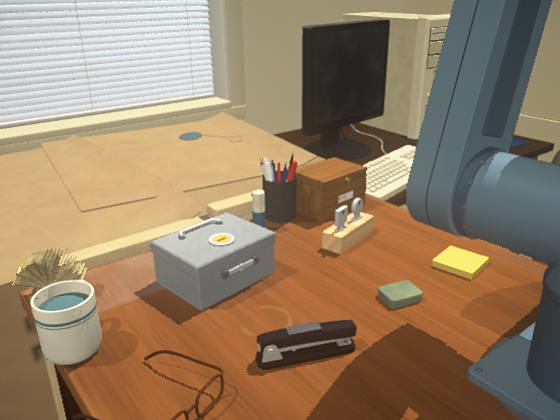

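View pics/top0.png

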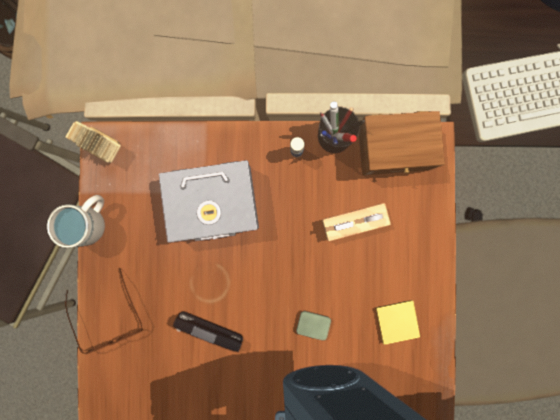

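Run:
```python
from bench import env
import cv2,numpy as np
for cam in ("scene","top"):
    im=env.read_camera(cam)[:,:,::-1].copy()
    for i,t in enumerate(["key_bow","other_key_bow","key_stand","plug","lock_mouth","glue_mid"]):
        try: r=env.masks_of(t,cam)
        except Exception as e: print(cam,t,e); continue
        for k in r[:3]:
            m=k["mask"]; ys,xs=np.nonzero(m)
            print(cam,t,round(k["score"],2),np.round(k["bbox"],1),m.sum(), xs.mean().round(1) if len(xs) else None,ys.mean().round(1) if len(xs) else None)
        if r:
            c,_=cv2.findContours(r[0]["mask"].astype(np.uint8),0,2)
            cv2.drawContours(im,c,-1,[(0,0,255),(0,255,0),(255,0,0),(0,255,255),(255,0,255),(255,255,0)][i],1)
    cv2.imwrite(f"pics/{cam}_m.png",im)
print(env.get_obs()["t"])
```

```text
scene key_bow 0.67 [219.3 240.2  11.8   9.3] 104 220.8 238.8
scene key_bow 0.61 [356.8 210.7  11.2  27.8] 220 356.2 209.3
scene other_key_bow 0.78 [342.  216.9  12.6  24.9] 296 340.7 217.9
scene key_stand 0.87 [348.  235.4  50.   40.1] 1184 346.9 234.1
scene lock_mouth 0.89 [213.2 261.4 119.8  94.9] 8307 212.9 258.7
scene glue_mid 0.65 [258.  210.3  12.2  38.8] 450 257.8 207.4
top key_bow 0.6 [208.9 200.3 102.   81.4] 6558 208.5 201.6
top key_bow 0.4 [373.6 218.2  16.1   9.3] 104 371.9 217.7
top key_stand 0.79 [357.7 220.8  67.   35.7] 1122 356.3 221.7
top plug 0.69 [209.4 214.7  18.6  14. ] 210 208.1 212.3
top lock_mouth 0.66 [208.3 200.  100.4  80.8] 6433 208.6 201.2
top glue_mid 0.73 [297.8 146.4  18.9  22.1] 237 296.3 146.8
top glue_mid 0.22 [208.8 213.6  20.4  14.5] 215 207.7 212.4
0.8
```

The overview shows the stand near scene (348,235) and top (357,222). The square bow is on the left (scene 341,217) and the round bow on the right (scene 356,210). The lock disc is at scene (221,239) and top (208,212), and the glue stick at top (297,146). I'll zoom in next.

Run:
```python
import cv2,numpy as np
a=cv2.imread("pics/scene0.png");b=cv2.imread("pics/top0.png")
def z(im,c,r,w,h,s): return cv2.resize(im[r:r+h,c:c+w],None,fx=s,fy=s,interpolation=cv2.INTER_CUBIC)
A=np.hstack([z(a,310,190,80,60,5),z(b,310,190,80,60,5)])
B=np.hstack([z(a,180,210,80,60,5),z(b,170,180,80,60,5)])
cv2.imwrite("pics/zoom.png",np.vstack([A,B]))
```

```text
(no output)
```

View pics/zoom.png

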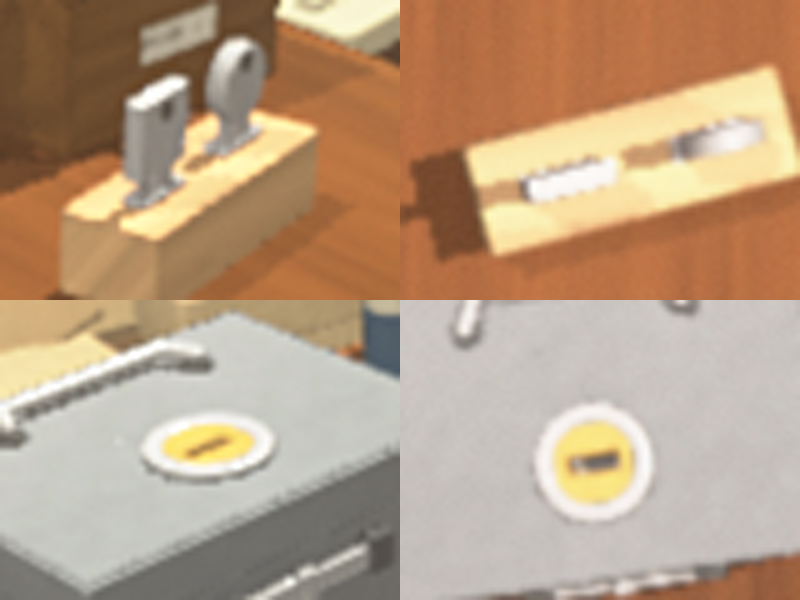

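Run:
```python
import cv2,numpy as np
a=cv2.imread("pics/scene0.png");b=cv2.imread("pics/top0.png")
def z(im,c,r,w,h,s): 
    o=cv2.resize(im[r:r+h,c:c+w],None,fx=s,fy=s,interpolation=cv2.INTER_CUBIC)
    for i in range(0,w,10): cv2.putText(o,str(c+i),(i*s,8),0,0.3,(0,0,255)); cv2.line(o,(i*s+s//2,10),(i*s+s//2,h*s),(0,0,255),1) if 0 else cv2.line(o,(i*s+s//2,10),(i*s+s//2,16),(0,0,255),1)
    for i in range(0,h,10): cv2.putText(o,str(r+i),(0,i*s+8),0,0.3,(0,0,255)); cv2.line(o,(22,i*s+s//2),(28,i*s+s//2),(0,0,255),1)
    return o
cv2.imwrite("pics/z_s_stand.png",z(a,315,190,66,66,9))
cv2.imwrite("pics/z_t_stand.png",z(b,315,195,84,52,9))
cv2.imwrite("pics/z_s_lock.png",z(a,190,220,60,40,12))
cv2.imwrite("pics/z_t_lock.png",z(b,180,190,60,45,12))
```

```text
(no output)
```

View pics/z_s_stand.png

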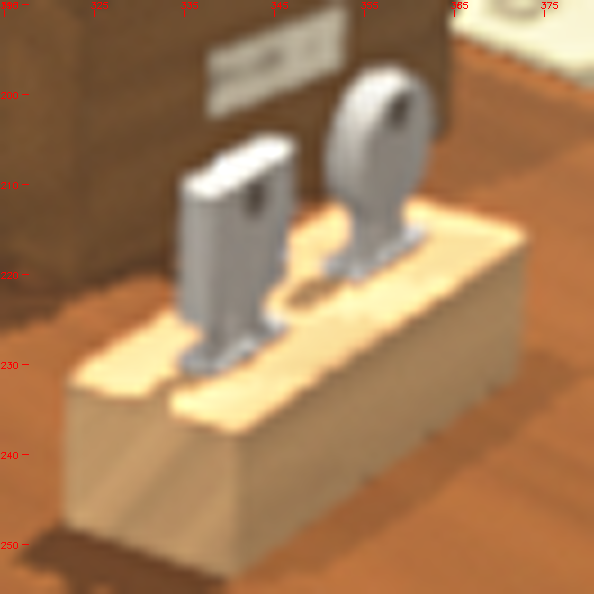

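View pics/z_t_stand.png

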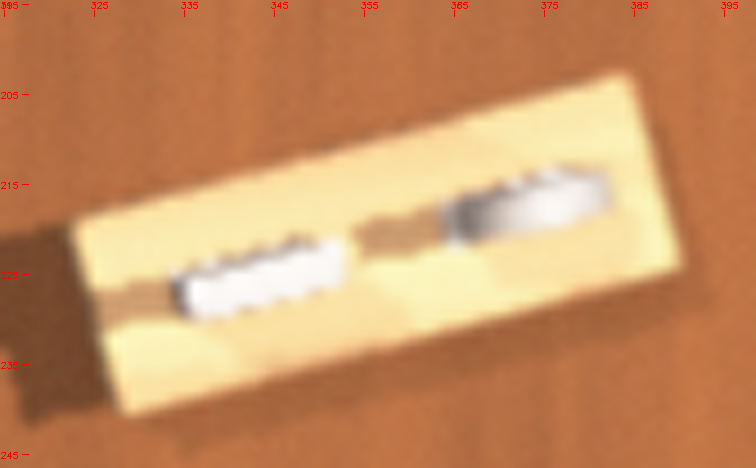

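View pics/z_s_lock.png

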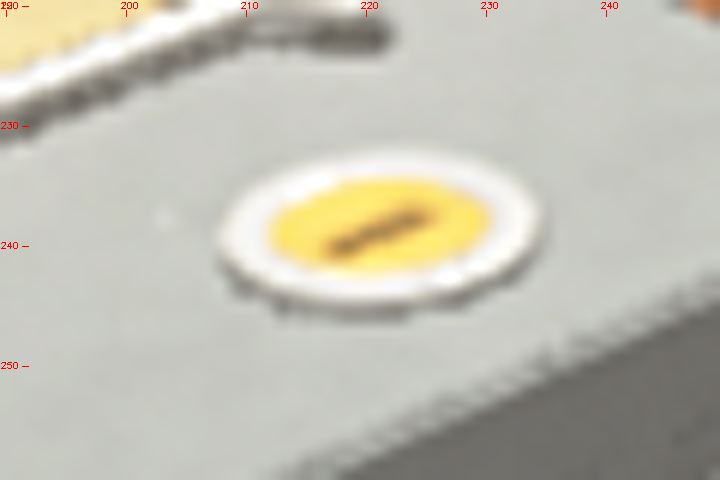

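View pics/z_t_lock.png

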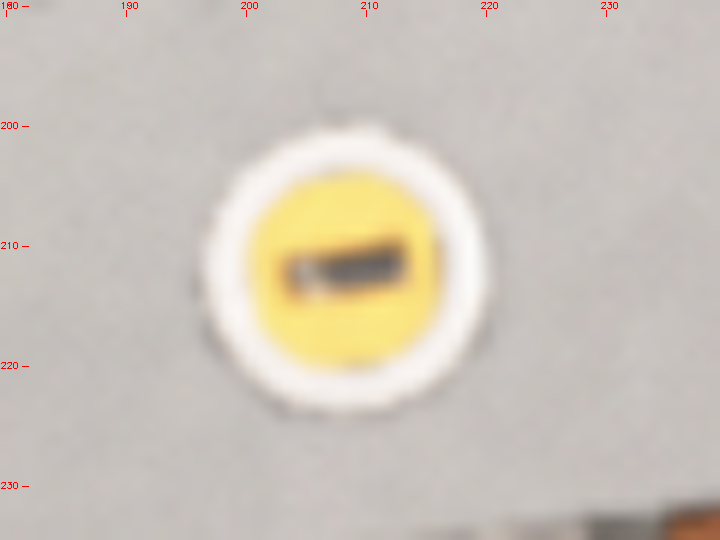

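```bash
cat > h.py <<'E'
from bench import env
import cv2,numpy as np
from scipy.optimize import least_squares
from scipy.spatial.transform import Rotation as R
C={n:env.calibration(n) for n in("scene","top")}
def proj(n,P):
    c=C[n]; return cv2.projectPoints(np.atleast_2d(np.asarray(P,float)),c["rvec"],c["tvec"],c["K"],c["distortion"])[0][:,0]
def ray(n,uv):
    c=C[n]; p=cv2.undistortPoints(np.array([[uv]],float),c["K"],c["distortion"])[0,0]
    Rm=cv2.Rodrigues(c["rvec"])[0]; d=Rm.T@np.array([p[0],p[1],1]); return -Rm.T@c["tvec"],d/np.linalg.norm(d)
def tri(us,ut):
    f=lambda X: np.r_[(proj("scene",X)[0]-us),(proj("top",X)[0]-ut)]
    r=least_squares(f,[0.5,0,0.05]); return r.x,np.round(r.fun,2)
def plane(n,uv,z):
    o,d=ray(n,uv); return o+d*(z-o[2])/d[2]
E
python3 - <<'E'
from h import *
S=lambda U,V,c,r,s:np.array([c+(U+.5)/s-.5,r+(V+.5)/s-.5])
ss=lambda U,V:S(U,V,315,190,9); st=lambda U,V:S(U,V,315,195,9)
ls=lambda U,V:S(U,V,190,220,12); lt=lambda U,V:S(U,V,180,190,12)
# stand: corner names: L (left,+y,+x?) 
for n,a,b in (("left",ss(66,384),st(73,222)),("front",ss(240,432),st(124,415)),("right",ss(527,235),st(682,268))):
    print(n,*tri(a,b), plane("scene",a,.036),plane("top",b,.036))
# stand model fit
def box(p,z):
    x,y,t=p;c,s=np.cos(t),np.sin(t)
    f=lambda a,b:[x+c*a-s*b,y+s*a+c*b,z]
    return [f(.022,.064),f(-.022,.064),f(-.022,-.064),f(.022,-.064)] # left-far,left-near,right-near,right-far
def res(p,z=.036,cams=3):
    B=box(p,z);B0=box(p,0)
    o=[]
    if cams&1: o+=[proj("scene",B[0])-ss(66,384),proj("scene",B[1])-ss(240,432),proj("scene",B[2])-ss(527,235)]
    if cams&2:
        for k,uv in enumerate([(73,222),(124,415),(682,268),(628,72)]): o.append(proj("top",B[k])-st(*uv))
    return np.concatenate([q.ravel() for q in o])
for cams in(3,1,2):
    r=least_squares(res,[.55,-.05,.2],kwargs=dict(cams=cams),x_scale=[.01,.01,.1]); print("stand",cams,r.x,np.degrees(r.x[2]),np.round(r.fun,2))
def res4(p): return res(p[:3],p[3])
r=least_squares(res4,[.55,-.05,.2,.03],x_scale=[.01,.01,.1,.01]); print("stand+z",r.x)
# lock
print("lock",*tri(ls(380,228),lt(346,268)),plane("scene",ls(380,228),.086),plane("top",lt(346,268),.086),plane("scene",ls(379,225),.085),plane("top",lt(346,270),.085))
# round bow sil centre scene; top
a=ss(380,146)
print("bow scene ray z=.064",plane("scene",a,.064))
E
```

```text
left [0.50180872 0.00650056 0.03225497] [ 0.02 -0.   -0.02 -0.01] [0.49611152 0.01165279 0.036     ] [0.50175594 0.00673569 0.036     ]
front [ 0.45874927 -0.00487664  0.03377334] [-0.07  0.    0.05  0.05] [ 0.45548042 -0.00187819  0.036     ] [ 0.45892924 -0.00458746  0.036     ]
right [ 0.49225792 -0.12916849  0.03334029] [ 0.44 -0.05 -0.31 -0.29] [ 0.48863295 -0.12384831  0.036     ] [ 0.49168836 -0.12920087  0.036     ]
stand 3 [ 0.49645876 -0.06051479  0.26455291] 15.157765228895668 [ 0.15 -1.49 -0.08 -0.93  0.24 -1.02 -0.14  0.4  -0.05  0.22 -0.57 -0.14
 -0.39  0.48]
stand 1 [ 0.49294544 -0.05664281  0.27289441] 15.63569810422435 [ 0.02 -0.24 -0.01  0.31 -0.01 -0.1 ]
stand 2 [ 0.49693886 -0.06109378  0.26097434] 14.952728139472889 [ 0.16  0.04  0.17 -0.12 -0.3  -0.25 -0.04  0.34]
stand+z [ 0.49705335 -0.06135688  0.26294225  0.03308273]
lock [0.51469111 0.22751953 0.08272176] [-0.17 -0.02  0.15  0.11] [0.50872139 0.23059857 0.086     ] [0.51481919 0.22722762 0.086     ] [0.51137803 0.22921397 0.085     ] [0.51452447 0.22740476 0.085     ]
bow scene ray z=.064 [ 0.50155917 -0.08727737  0.064     ]
```

Run:
```python
import cv2,numpy as np
b=cv2.imread("pics/top0.png")
o=cv2.resize(b[155:250,150:265],None,fx=6,fy=6,interpolation=cv2.INTER_CUBIC)
cv2.imwrite("pics/z_t_box.png",o)
from h import *
S=lambda U,V,c,r,s:np.array([c+(U+.5)/s-.5,r+(V+.5)/s-.5])
st=lambda U,V:S(U,V,315,195,9)
for uv in [(530,203),(450,222),(608,185)]:print(plane("top",st(*uv),.075))
```

```text
[ 0.50567881 -0.08807101  0.075     ]
[ 0.50160819 -0.07092582  0.075     ]
[ 0.50953899 -0.10481997  0.075     ]
```

View pics/z_t_box.png

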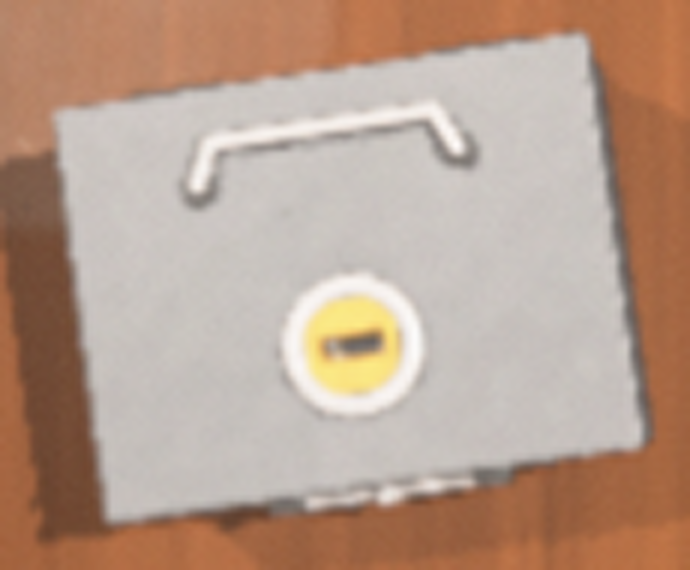

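The lid's corners are at zoom (55,113), (587,33), (648,442) and (107,522), and the keyway is nearly parallel to its long side. I'll take the box yaw from those corners.

```bash
cat >> h.py <<'E'
def pose(q): # wxyz
    return R.from_quat([q[1],q[2],q[3],q[0]])
def down(psi): # tool pointing down, tool x at yaw psi
    return R.from_matrix(np.array([[np.cos(psi),np.sin(psi),0],[np.sin(psi),-np.cos(psi),0],[0,0,-1]]))
def delta(p0,r0,p1,r1):
    d=r0.inv().apply(np.asarray(p1)-p0)/.5
    w=(r0.inv()*r1).as_rotvec()/np.pi
    return np.r_[d,w].round(4)
def st():
    o=env.get_obs(); r=pose(o["tcp_rot"]); x=r.as_matrix()[:,0]
    print("t",o["t"],"p",np.round(o["tcp_pos"],4),"psi",round(float(np.arctan2(x[1],x[0])),4),"zax",np.round(r.as_matrix()[:,2],4),"F",np.round(o["ft_force"],1),"M",np.round(o["torque"],2),"g",round(o["grip_width"],3),"q",np.round(o["joint_positions"],3)); return o,r
E
python3 - <<'E'
from h import *
S=lambda U,V,c,r,s:np.array([c+(U+.5)/s-.5,r+(V+.5)/s-.5])
P=[plane("top",S(u,v,150,155,6),.082) for u,v in [(55,113),(587,33),(648,442),(107,522)]]
P=np.array(P);print(P.round(4),P.mean(0))
for i in range(4):
    d=P[(i+1)%4]-P[i];print(np.linalg.norm(d),np.degrees(np.arctan2(d[1],d[0])))
o,r=st()
print(delta(np.array([.1482,-.5291,.2305]),r,[.5055,-.0895,.16],down(np.radians(105))))
E
```

```text
[[0.5887 0.3251 0.082 ]
 [0.6143 0.1538 0.082 ]
 [0.484  0.1337 0.082 ]
 [0.4578 0.3065 0.082 ]] [0.5362098  0.22977343 0.082     ]
0.1731342342666641 -81.51898239997278
0.13180642245123697 -171.19984846170945
0.17475872943290843 98.61245177471206
0.13220826180319936 8.09536037469472
t 0.8 p [ 0.1482 -0.5297  0.2313] psi 0.2728 zax [ 0.  0. -1.] F [-0.1  0.  -0.4] M [-0.04  0.02  0.03] g 0.998 q [-1.501  0.259  1.535  0.     1.348 -0.203]
[ 0.925  -0.6542  0.141   0.     -0.     -0.4965]
```

move_arm(
  deltas=[0.925,-0.655,0.142,0,0,-0.4965,0.925,-0.655,0.142,0,0,-0.4965,0.925,-0.655,0.142,0,0,-0.4965,0.925,-0.655,0.142,0,0,-0.4965,0.925,-0.655,0.142,0,0,-0.4965,0.925,-0.655,0.142,0,0,-0.4965,0.925,-0.655,0.142,0,0,-0.4965,0.925,-0.655,0.142,0,0,-0.4965,0.925,-0.655,0.142,0,0,-0.4965,0.925,-0.655,0.142,0,0,-0.4965],
  claw=0,
)

```text
t: 2.05
tcp_pos: [0.5068, -0.0863, 0.1597]
tcp_rot: [-0.0, 0.607, 0.795, 0.0]
ft_force: [-0.4, -0.9, -0.6]
grip_width: 0.497
```

Run:
```python
from h import *
st()
for n in("scene","top"): cv2.imwrite(f"pics/{n}1.png",env.read_camera(n)[:,:,::-1])
st()
```

```text
t 2.05 p [ 0.5068 -0.0863  0.1597] psi 1.838 zax [-2.e-04  1.e-03 -1.e+00] F [-0.4 -0.9 -0.6] M [-0.04 -0.01  0.06] g 0.497 q [-3.860e-01  2.560e-01  1.724e+00  1.000e-03  1.162e+00 -6.540e-01]
t 2.15 p [ 0.5056 -0.0887  0.16  ] psi 1.8349 zax [-7.e-04  0.e+00 -1.e+00] F [-0.3  0.2  0.1] M [-0.01  0.01  0.  ] g 0.499 q [-0.391  0.255  1.725 -0.     1.162 -0.655]
```

Run:
```python
import cv2,numpy as np
a=cv2.imread("pics/scene1.png");b=cv2.imread("pics/top1.png")
A=cv2.resize(a[140:260,300:420],None,fx=5,fy=5,interpolation=2)
cv2.imwrite("pics/s1z.png",A)
cv2.imwrite("pics/t1z.png",cv2.resize(b[150:270,290:430],None,fx=5,fy=5,interpolation=2))
```

```text
(no output)
```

View pics/s1z.png

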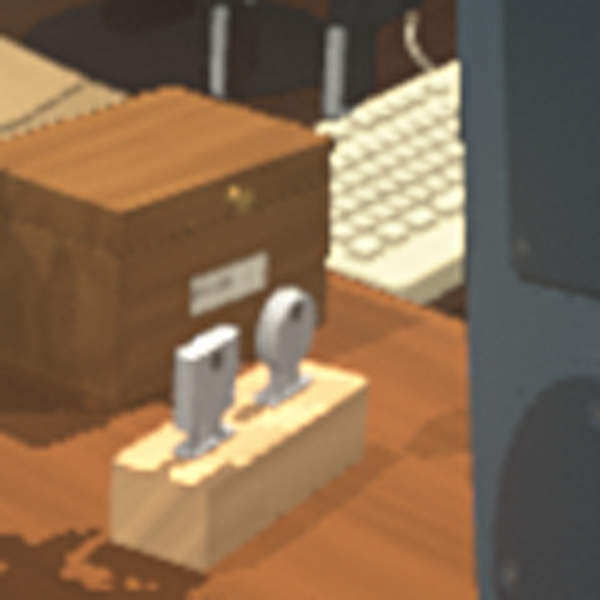

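View pics/t1z.png

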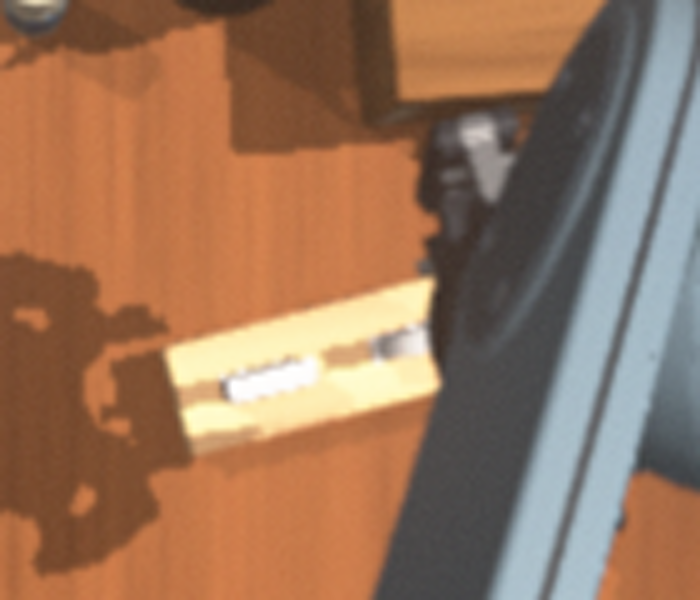

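The scene view shows both fingertips at zoom (218,95) and (338,111), above the round key, which is unmoved. That lets me check the scene camera against the known tip position.

Run:
```python
from h import *
print("tip mid obs",300+278/5-.4,140+103/5-.4)
for z in (.16,.165,.17): print(z,proj("scene",[.5056,-.0887,z]))
# bow obs in scene & prediction
for P in ([.505,-.0895,.064],[.505,-.091,.064],[.5056,-.0887,.064]): print(P,proj("scene",P),"zoom",(proj("scene",P)-[315,190]+.44)*9)
print(delta(np.array([.5056,-.0887,.16]),down(1.834),[.5056,-.0897,.045],down(np.radians(105))))
```

```text
tip mid obs 355.20000000000005 160.2
0.16 [[358.08376829 160.45550324]]
0.165 [[358.20371074 158.043869  ]]
0.17 [[358.32418243 155.62277326]]
[0.505, -0.0895, 0.064] [[356.36510552 204.9977554 ]] zoom [[376.2459497 138.9397986]]
[0.505, -0.091, 0.064] [[356.88858545 204.81829093]] zoom [[380.95726906 137.32461838]]
[0.5056, -0.0887, 0.064] [[355.87863656 205.00439671]] zoom [[371.86772902 138.99957037]]
[-0.0019 -0.0005  0.23    0.      0.      0.0004]
```

move_arm(
  deltas=[-0.002,0,0.08,0,0,0,-0.002,0,0.14,0,0,0,-0.002,0,0.18,0,0,0,-0.002,0,0.21,0,0,0,-0.002,0,0.225,0,0,0,-0.002,0,0.23,0,0,0,-0.002,0,0.23,0,0,0,-0.002,0,0.23,0,0,0,-0.002,0,0.23,0,0,0,-0.002,0,0.23,0,0,0],
)

```text
t: 3.4
tcp_pos: [0.5058, -0.0906, 0.0455]
tcp_rot: [0.0, 0.609, 0.793, 0.0]
ft_force: [-0.3, 0.1, -0.4]
grip_width: 0.506
```

Run:
```python
from h import *
st()
for n in("scene",):
    a=env.read_camera(n)[:,:,::-1]
    cv2.imwrite(f"pics/s2z.png",cv2.resize(a[140:260,300:420],None,fx=5,fy=5,interpolation=2))
```

```text
t 3.4 p [ 0.5058 -0.0906  0.0455] psi 1.8328 zax [ 4.e-04 -2.e-04 -1.e+00] F [-0.3  0.1 -0.4] M [-0.03 -0.07 -0.03] g 0.506 q [-0.395  0.4    1.85  -0.     0.892 -0.657]
```

View pics/s2z.png

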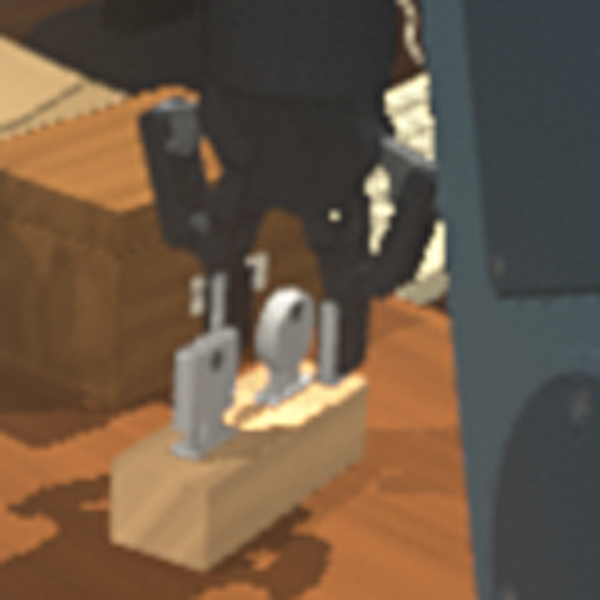

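The fingers straddle the round bow: its disc is at zoom (287,330), the fingers at (214,300) and (330,340). Closing now.

move_arm(
  deltas=[0,0,0,0,0,0,0,0,0,0,0,0,0,0,0,0,0,0,0,0,0,0,0,0,0,0,0,0,0,0,0,0,0,0,0,0,0,0,0,0,0,0,0,0,0,0,0,0,0,0,0,0,0,0,0,0,0,0,0,0],
  claw=1,
)

```text
t: 4.7
tcp_pos: [0.5056, -0.0906, 0.0454]
tcp_rot: [0.0, 0.609, 0.793, 0.0]
ft_force: [-1.6, -0.5, 3.2]
grip_width: 0.093
```

Run:
```python
from h import *
st()
for n in("scene",):
    a=env.read_camera(n)[:,:,::-1]
    cv2.imwrite(f"pics/s3z.png",cv2.resize(a[160:260,310:390],None,fx=6,fy=6,interpolation=2))
```

```text
t 4.7 p [ 0.5056 -0.0906  0.0454] psi 1.8326 zax [ 0.  0. -1.] F [-1.6 -0.5  3.2] M [0.08 0.11 0.02] g 0.093 q [-0.395  0.4    1.85   0.     0.892 -0.657]
```

View pics/s3z.png

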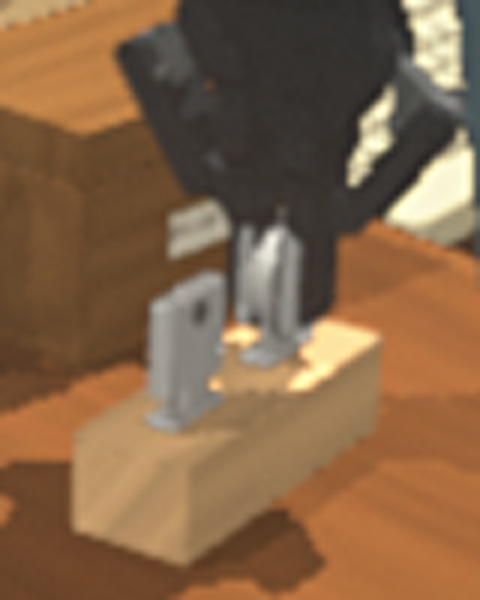

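Run:
```python
from h import *
print(delta(np.array([.5057,-.0906,.0454]),down(1.8327),[.5147,.2273,.1754],down(np.radians(98.5))))
```

```text
[ 0.6095  0.182  -0.26    0.      0.      0.0361]
```

move_arm(
  deltas=[0,0,-0.02,0,0,0,0,0,-0.05,0,0,0,0,0,-0.09,0,0,0,0,0,-0.13,0,0,0,0,0,-0.18,0,0,0,0,0,-0.23,0,0,0,0,0,-0.26,0,0,0,0.06,0.018,-0.26,0,0,0.004,0.12,0.036,-0.26,0,0,0.008,0.18,0.054,-0.26,0,0,0.012],
)

```text
t: 6.0
tcp_pos: [0.5082, 0.0041, 0.1756]
tcp_rot: [-0.0, 0.624, 0.781, 0.0]
ft_force: [-0.0, 0.8, -1.0]
grip_width: 0.093
```

Run:
```python
from h import *
st()
for n in("scene",):
    a=env.read_camera(n)[:,:,::-1]
    cv2.imwrite(f"pics/s4z.png",cv2.resize(a[100:260,240:400],None,fx=4,fy=4,interpolation=2))
```

```text
t 6.0 p [0.5082 0.0041 0.1756] psi 1.794 zax [ 0.e+00  1.e-04 -1.e+00] F [-0.   0.8 -1. ] M [ 0.04 -0.01 -0.01] g 0.093 q [-0.212  0.23   1.716  0.     1.195 -0.435]
```

View pics/s4z.png

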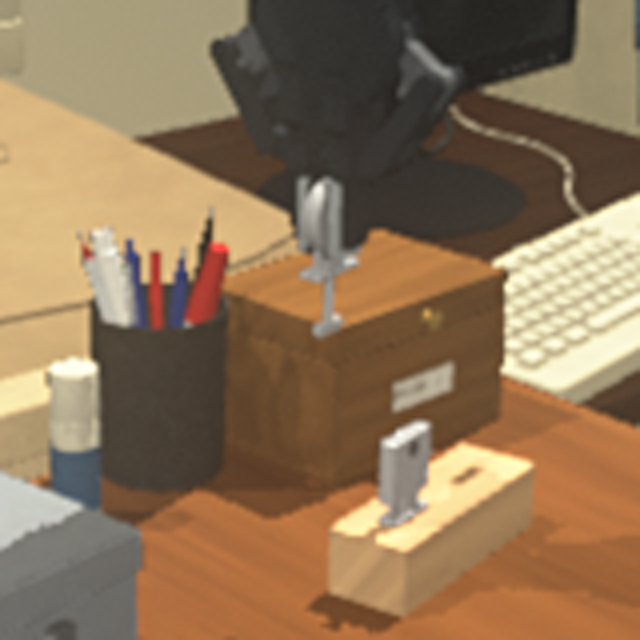

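Run:
```python
from h import *
print(delta(np.array([.5085,.0033,.1754]),down(1.795),[.5147,.2273,.140],down(np.radians(98.5))))
```

```text
[0.434  0.1117 0.0708 0.     0.     0.0241]
```

move_arm(
  deltas=[0.08,0.0205,0,0,0,0.004,0.18,0.046,0,0,0,0.01,0.28,0.072,0,0,0,0.016,0.36,0.0925,0,0,0,0.02,0.41,0.1055,0,0,0,0.0241,0.434,0.1117,0.02,0,0,0.0241,0.434,0.1117,0.05,0,0,0.0241,0.434,0.1117,0.0708,0,0,0.0241,0.434,0.1117,0.0708,0,0,0.0241,0.434,0.1117,0.0708,0,0,0.0241],
)

```text
t: 7.3
tcp_pos: [0.515, 0.2266, 0.14]
tcp_rot: [0.0, 0.653, 0.757, 0.0]
ft_force: [-0.5, -1.0, 0.4]
grip_width: 0.093
```

Run:
```python
from h import *
st()
for n in("scene","top"):
    a=env.read_camera(n)[:,:,::-1]
    cv2.imwrite(f"pics/{n}5.png",a)
    if n=="scene": cv2.imwrite("pics/s5z.png",cv2.resize(a[180:270,180:270],None,fx=8,fy=8,interpolation=2)[:600])
    else: cv2.imwrite("pics/t5z.png",cv2.resize(a[150:260,150:270],None,fx=5,fy=5,interpolation=2))
st()
```

```text
t 7.3 p [0.515  0.2266 0.14  ] psi 1.7182 zax [ 1.e-04 -1.e-04 -1.e+00] F [-0.5 -1.   0.4] M [-0.03  0.02  0.06] g 0.093 q [ 0.216  0.357  1.632 -0.     1.152  0.069]
t 7.4 p [0.5152 0.2269 0.1405] psi 1.7184 zax [ 1.e-03  2.e-04 -1.e+00] F [ 0.1 -0.  -0.5] M [-0.  0. -0.] g 0.089 q [ 0.217  0.357  1.632 -0.     1.152  0.069]
```

View pics/s5z.png

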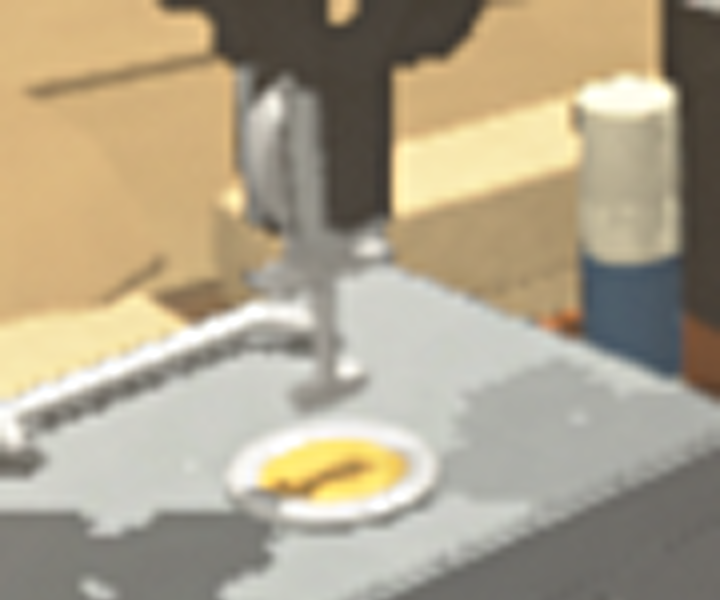

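View pics/t5z.png

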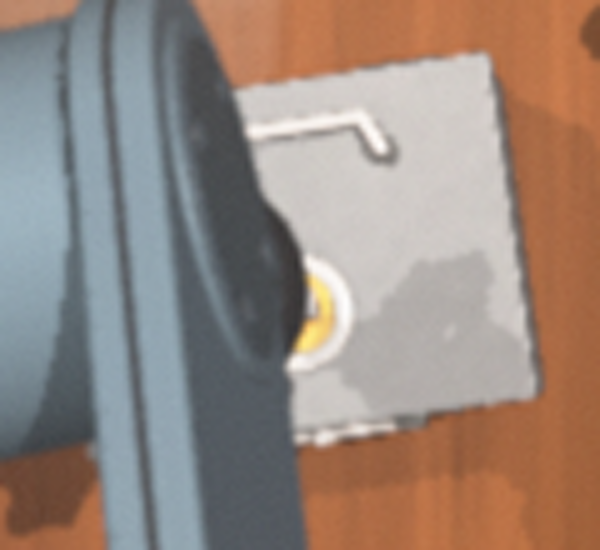

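The key hovers over the lock. The bit's lower edge runs from zoom (301,404) to (362,380), and the ring centre and keyway are near (333,472) and (328,476). I'll compare them in this one view.

```bash
python3 - <<'E'
from h import *
Z=lambda P:((proj("scene",P)[0]-[180,180]+.44)*8).round(1)
L=[.5147,.2273]
print("lock pred",Z([*L,.086]),"plug",Z([*L,.085]))
for p in ([.515,.2268],):
  print("tip pred",Z([*p,.1010]),Z([*p,.1015]))
  c,s=np.cos(1.7184),np.sin(1.7184)
  for k in(-.009,.009): print("bit ends 1.5 up",Z([p[0]+c*k,p[1]+s*k,.1010]))
  for z in (.1295,.1335): 
    for k in(-.016,.016): print("collar ends",z,Z([p[0]+c*k,p[1]+s*k,z]))
print("jac x10mm",Z([.525,.2268,.101])-Z([.515,.2268,.101]),"y10",Z([.515,.2368,.101])-Z([.515,.2268,.101]),"z",Z([.515,.2268,.111])-Z([.515,.2268,.101]))
E
python3 - <<'E'
import cv2
a=cv2.imread("pics/scene5.png")
cv2.imwrite("pics/s5zz.png",cv2.resize(a[205:250,205:245],None,fx=14,fy=14,interpolation=2)[:600])
E
```

```text
lock pred [331.8 457.8] plug [332.1 461.9]
tip pred [329.1 393.9] [328.9 391.8]
bit ends 1.5 up [361.3 380.6]
bit ends 1.5 up [296.3 407.3]
collar ends 0.1295 [379.2 249.9]
collar ends 0.1295 [261.9 295.2]
collar ends 0.1335 [378.2 232.8]
collar ends 0.1335 [260.7 277.7]
jac x10mm [-24.3 -15.7] y10 [-40.4  12.7] z [ -2.8 -42.3]
```

View pics/s5zz.png

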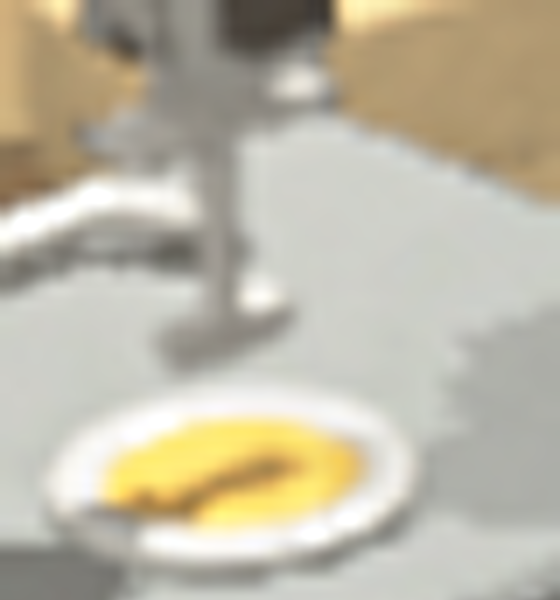

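Run:
```python
from h import *
print(delta(np.array([.515,.227,.140]),down(1.719),[.511,.2298,.1285],down(np.radians(98.5))))
Z=lambda P:((proj("scene",P)[0]-[180,180]+.44)*8).round(1)
for x in(.5105,.506,.502): print(Z([x,.238,.1415]),Z([x,.216,.1415]))
for n in C: print(n,ray(n,(280,210)))
```

```text
[ 0.0067 -0.0071  0.023   0.      0.     -0.    ]
[282.8 240.2] [373.1 214. ]
[294. 247.] [384.4 220.6]
[304. 253.] [394.6 226.5]
scene (array([-0.20160049,  0.63603996,  0.49281526]), array([ 0.73331152, -0.54921262, -0.40077388]))
top (array([0.49545118, 0.07182304, 0.94957436]), array([ 0.02690519,  0.02227045, -0.99938988]))
```

move_arm(
  deltas=[0.0067,-0.0071,0.008,0,0,0,0.0067,-0.0071,0.014,0,0,0,0.0067,-0.0071,0.02,0,0,0,0.0067,-0.0071,0.023,0,0,0,0.0067,-0.0071,0.023,0,0,0,0.0067,-0.0071,0.023,0,0,0,0.0067,-0.0071,0.023,0,0,0,0.0067,-0.0071,0.023,0,0,0,0.0067,-0.0071,0.023,0,0,0,0.0067,-0.0071,0.023,0,0,0],
)

```text
t: 8.65
tcp_pos: [0.5106, 0.2301, 0.1285]
tcp_rot: [0.0, 0.653, 0.758, 0.0]
ft_force: [-0.2, 0.6, -0.2]
grip_width: 0.096
```

Run:
```python
from h import *
o,r=st()
a=env.read_camera("scene")[:,:,::-1]
cv2.imwrite("pics/scene6.png",a)
cv2.imwrite("pics/s6zz.png",cv2.resize(a[205:250,200:250],None,fx=14,fy=14,interpolation=2)[:600])
```

```text
t 8.65 p [0.5106 0.2301 0.1285] psi 1.7192 zax [ 1.e-04  0.e+00 -1.e+00] F [-0.2  0.6 -0.2] M [ 0.02  0.   -0.03] g 0.096 q [0.224 0.365 1.652 0.    1.124 0.076]
```

View pics/s6zz.png

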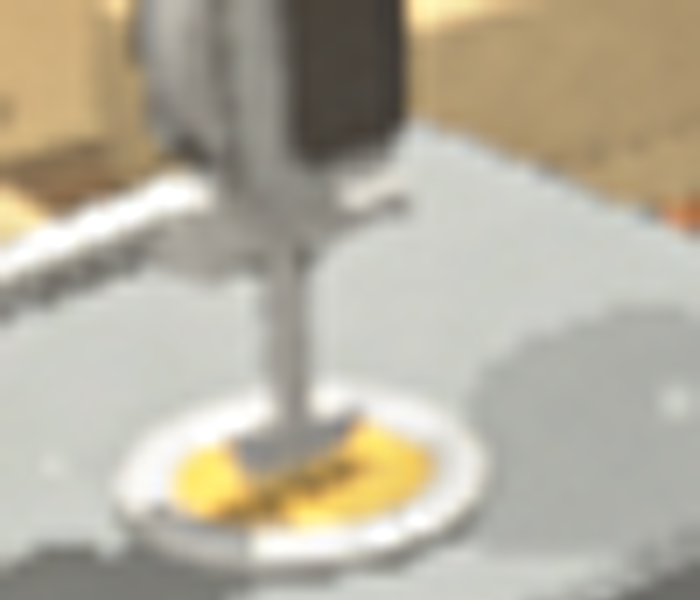

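Held against the plug at almost the same height, the tip is within about 1 mm of the keyway: tip near zoom (300,446), where about (304,442) is expected. I'll make a small correction and go down gently.

move_arm(
  deltas=[-0.0015,0.0007,0.002,0,0,0,-0.0015,0.0007,0.004,0,0,0,-0.0015,0.0007,0.006,0,0,0,-0.0015,0.0007,0.008,0,0,0,-0.0015,0.0007,0.009,0,0,0,-0.0015,0.0007,0.01,0,0,0,-0.0015,0.0007,0.011,0,0,0,-0.0015,0.0007,0.012,0,0,0,-0.0015,0.0007,0.0125,0,0,0,-0.0015,0.0007,0.0125,0,0,0],
)

```text
t: 9.95
tcp_pos: [0.5117, 0.2293, 0.1223]
tcp_rot: [0.001, 0.653, 0.758, 0.0]
ft_force: [1.3, -0.7, 0.9]
grip_width: 0.097
```

Run:
```python
from h import *
o,r=st()
a=env.read_camera("scene")[:,:,::-1]
cv2.imwrite("pics/s7zz.png",cv2.resize(a[205:250,200:250],None,fx=14,fy=14,interpolation=2)[:600])
```

```text
t 9.95 p [0.5117 0.2293 0.1223] psi 1.7191 zax [ 1.3e-03 -1.0e-04 -1.0e+00] F [ 1.3 -0.7  0.9] M [-0.22 -0.27  0.03] g 0.097 q [ 0.223  0.372  1.659 -0.     1.11   0.074]
```

View pics/s7zz.png

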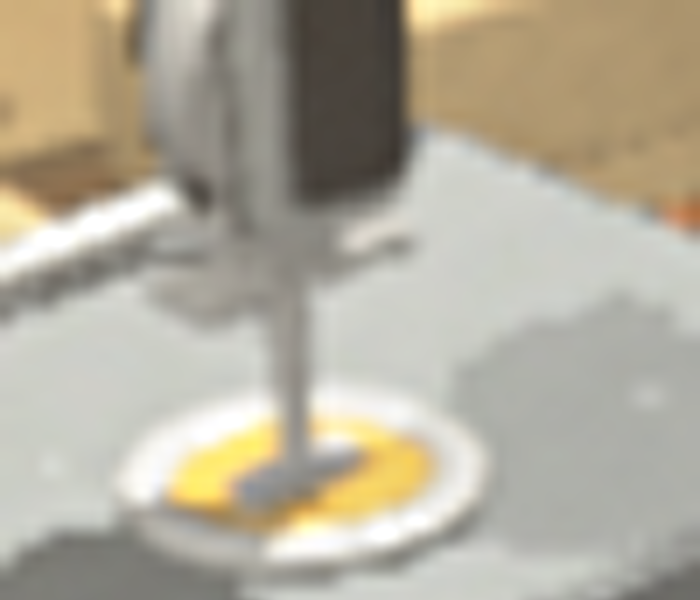

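Side forces are small (+x, −y), so the tip is on the chamfer or just in the keyway. I'll nudge it that way and continue to about 6 mm deep.

move_arm(
  deltas=[-0.001,0.001,0.001,0,0,0,-0.0012,0.001,0.002,0,0,0,-0.0012,0.001,0.003,0,0,0,-0.0012,0.001,0.004,0,0,0,-0.0012,0.001,0.005,0,0,0,-0.0012,0.001,0.006,0,0,0,-0.0012,0.001,0.007,0,0,0,-0.0012,0.001,0.008,0,0,0,-0.0012,0.001,0.0085,0,0,0,-0.0012,0.001,0.0085,0,0,0],
)

```text
t: 11.25
tcp_pos: [0.5124, 0.2286, 0.118]
tcp_rot: [0.001, 0.653, 0.758, 0.0]
ft_force: [4.3, -3.8, 3.4]
grip_width: 0.096
```

Run:
```python
from h import *
o,r=st()
a=env.read_camera("scene")[:,:,::-1]
cv2.imwrite("pics/s8zz.png",cv2.resize(a[205:250,200:250],None,fx=14,fy=14,interpolation=2)[:600])
```

```text
t 11.25 p [0.5124 0.2286 0.118 ] psi 1.7191 zax [ 1.2e-03 -3.0e-04 -1.0e+00] F [ 4.3 -3.8  3.4] M [-0.73 -0.82 -0.03] g 0.096 q [ 2.210e-01  3.770e-01  1.662e+00 -1.000e-03  1.101e+00  7.300e-02]
```

View pics/s8zz.png

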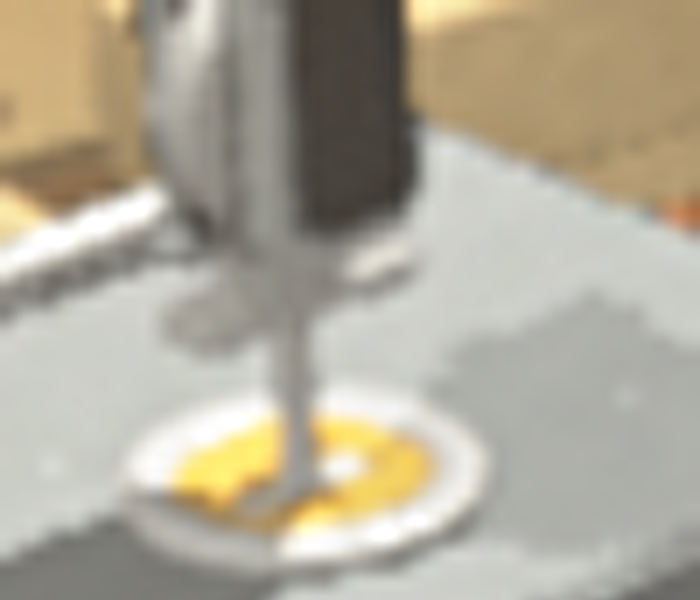

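move_arm(
  deltas=[-0.001,0.0008,0,0,0,0,-0.002,0.0016,0,0,0,0,-0.0023,0.0017,0,0,0,0,-0.0023,0.0017,0,0,0,0,-0.0023,0.0017,0.001,0,0,0,-0.0023,0.0017,0.002,0,0,0,-0.0023,0.0017,0.003,0,0,0,-0.0023,0.0017,0.003,0,0,0,-0.0023,0.0017,0.003,0,0,0,-0.0023,0.0017,0.003,0,0,0],
)

```text
t: 12.55
tcp_pos: [0.5126, 0.2279, 0.1163]
tcp_rot: [-0.0, 0.653, 0.758, -0.0]
ft_force: [2.9, 0.3, -0.8]
grip_width: 0.095
```

Run:
```python
from h import *
o,r=st()
```

```text
t 12.55 p [0.5126 0.2279 0.1163] psi 1.7192 zax [-3.e-04  1.e-04 -1.e+00] F [ 2.9  0.3 -0.8] M [ 0.23 -0.6   0.01] g 0.095 q [0.219 0.38  1.664 0.    1.098 0.071]
```

move_arm(
  deltas=[0,0.001,0,0,0,-0.03,0,0.001,0,0,0,-0.07,0,0.001,0,0,0,-0.11,0,0.001,0,0,0,-0.145,0,0.001,0,0,0,-0.159,0,0.001,0,0,0,-0.159,0,0.001,0.001,0,0,-0.159,0,0.001,0.002,0,0,-0.159,0,0.001,0.003,0,0,-0.159,0,0.001,0.004,0,0,-0.159],
)

```text
t: 13.8
tcp_pos: [0.513, 0.2279, 0.1143]
tcp_rot: [-0.0, 0.445, 0.895, -0.0]
ft_force: [1.5, 0.9, 0.7]
grip_width: 0.094
```

Run:
```python
from h import *
o,r=st()
a=env.read_camera("scene")[:,:,::-1]
cv2.imwrite("pics/s9zz.png",cv2.resize(a[205:250,200:250],None,fx=14,fy=14,interpolation=2)[:600])
```

```text
t 13.8 p [0.513  0.2279 0.1143] psi 2.2186 zax [-4.e-04 -1.e-04 -1.e+00] F [1.5 0.9 0.7] M [ 0.22 -0.39 -0.02] g 0.094 q [ 0.219  0.383  1.665  0.     1.095 -0.428]
```

View pics/s9zz.png

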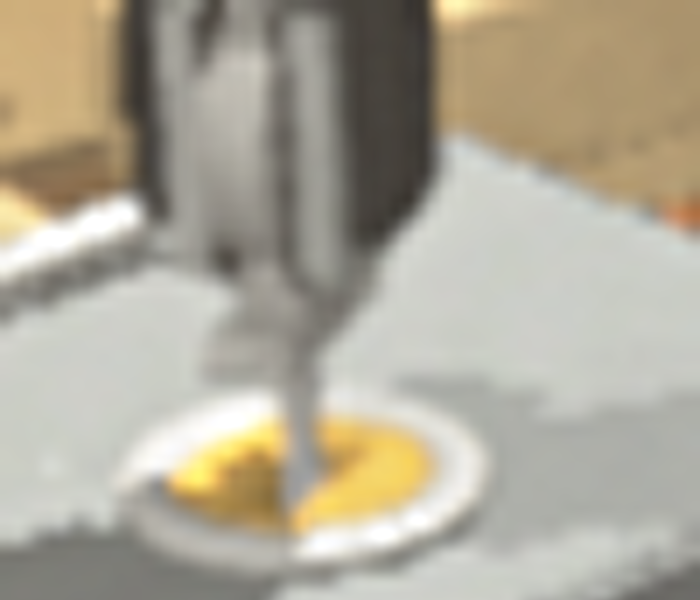

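move_arm(
  deltas=[-0.0004,0.0005,0.0015,0,0,0,-0.0004,0.0005,0.003,0,0,0,-0.0004,0.0005,0.0045,0,0,0,-0.0004,0.0005,0.006,0,0,0,-0.0004,0.0005,0.0075,0,0,0,-0.0004,0.0005,0.009,0,0,0,-0.0004,0.0005,0.01,0,0,0,-0.0004,0.0005,0.011,0,0,0,-0.0004,0.0005,0.012,0,0,0,-0.0004,0.0005,0.012,0,0,0],
)

```text
t: 15.1
tcp_pos: [0.5135, 0.2279, 0.1084]
tcp_rot: [-0.0, 0.445, 0.895, -0.0]
ft_force: [1.0, 0.5, 0.1]
grip_width: 0.095
```

Run:
```python
from h import *
o,r=st()
a=env.read_camera("scene")[:,:,::-1]
cv2.imwrite("pics/s10zz.png",cv2.resize(a[205:250,200:250],None,fx=14,fy=14,interpolation=2)[:600])
```

```text
t 15.1 p [0.5135 0.2279 0.1084] psi 2.2186 zax [-0. -0. -1.] F [1.  0.5 0.1] M [ 0.2  -0.26  0.03] g 0.095 q [ 0.219  0.39   1.67   0.     1.081 -0.429]
```

View pics/s10zz.png

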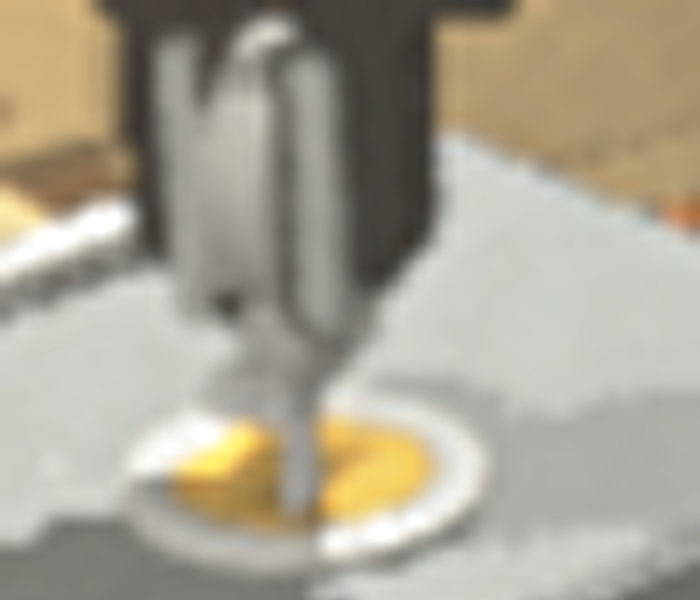

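```bash
python3 - <<'E'
from h import *
Z=lambda P:((proj("scene",P)[0]-[200,205]+.46)*14).round(0)
def col(x,y,z,psi,zs=(.030,.034)):
    tip=z-.039;c,s=np.cos(psi),np.sin(psi)
    for dz in zs:
        print(dz,[tuple(Z([x+c*a-s*b,y+s*a+c*b,tip+dz])) for a,b in((.016,.006),(.016,-.006),(-.016,-.006),(-.016,.006))])
print("s6");col(.511,.2299,.1285,1.7192)
print("s9");col(.513,.2279,.1143,2.2186)
print("s10");col(.5135,.2279,.1084,2.2186)
E
python3 - <<'E'
import cv2,numpy as np
ims=[cv2.imread(f"pics/s{k}zz.png") for k in(6,9,10)]
cv2.imwrite("pics/cmp.png",np.hstack([i[100:460,120:450] for i in ims])[:,:1000][:, :990].copy()) 
o=cv2.imread("pics/cmp.png"); cv2.imwrite("pics/cmp.png",cv2.resize(o,(792,288)))
E
```

```text
s6
0.03 [(np.float64(211.0), np.float64(275.0)), (np.float64(147.0), np.float64(246.0)), (np.float64(352.0), np.float64(166.0)), (np.float64(416.0), np.float64(193.0))]
0.034 [(np.float64(209.0), np.float64(245.0)), (np.float64(145.0), np.float64(216.0)), (np.float64(350.0), np.float64(136.0)), (np.float64(414.0), np.float64(163.0))]
s9
0.03 [(np.float64(292.0), np.float64(377.0)), (np.float64(199.0), np.float64(366.0)), (np.float64(297.0), np.float64(257.0)), (np.float64(388.0), np.float64(267.0))]
0.034 [(np.float64(290.0), np.float64(347.0)), (np.float64(197.0), np.float64(336.0)), (np.float64(296.0), np.float64(227.0)), (np.float64(387.0), np.float64(237.0))]
s10
0.03 [(np.float64(293.0), np.float64(420.0)), (np.float64(200.0), np.float64(409.0)), (np.float64(298.0), np.float64(298.0)), (np.float64(389.0), np.float64(309.0))]
0.034 [(np.float64(291.0), np.float64(390.0)), (np.float64(198.0), np.float64(379.0)), (np.float64(296.0), np.float64(269.0)), (np.float64(387.0), np.float64(279.0))]
```

View pics/cmp.png

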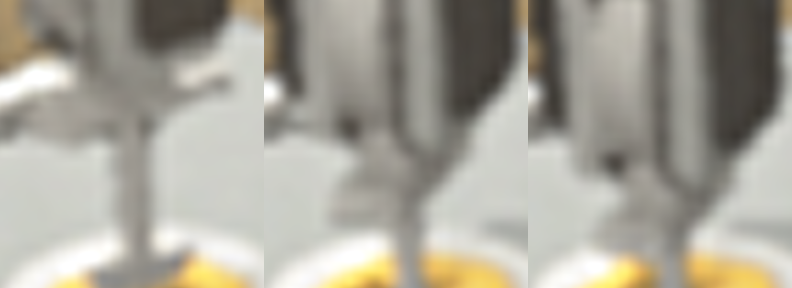

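The collar sits where an unslipped key should (zoom ~(210,410)), and it is past the first pin at about 15.5 mm with no force. Next I go 1 mm deeper and rock clockwise to +0.5 rad.

move_arm(
  deltas=[0,0,0.001,0,0,0,0,0,0.002,0,0,0,0,0,0.002,0,0,0.04,0,0,0.002,0,0,0.085,0,0,0.002,0,0,0.13,0,0,0.002,0,0,0.175,0,0,0.002,0,0,0.22,0,0,0.002,0,0,0.265,0,0,0.002,0,0,0.305,0,0,0.002,0,0,0.3185],
)

```text
t: 16.4
tcp_pos: [0.5133, 0.2276, 0.107]
tcp_rot: [0.0, 0.821, 0.571, -0.0]
ft_force: [2.1, -0.0, -1.6]
grip_width: 0.091
```

Run:
```python
from h import *
o,r=st()
a=env.read_camera("scene")[:,:,::-1]
cv2.imwrite("pics/s11zz.png",cv2.resize(a[205:250,200:250],None,fx=14,fy=14,interpolation=2)[:600])
```

```text
t 16.4 p [0.5133 0.2276 0.107 ] psi 1.2159 zax [-7.e-04 -5.e-04 -1.e+00] F [ 2.1 -0.  -1.6] M [ 0.02 -0.35  0.05] g 0.091 q [ 0.219  0.392  1.672 -0.     1.079  0.574]
```

View pics/s11zz.png

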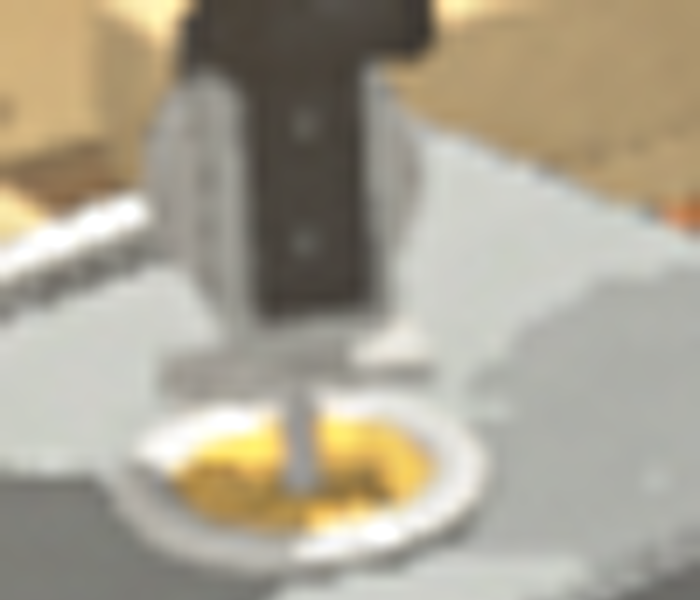

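move_arm(
  deltas=[0.0002,0.0006,0.001,0,0,0,0.0002,0.0006,0.002,0,0,0,0.0002,0.0006,0.003,0,0,0,0.0002,0.0006,0.004,0,0,0,0.0002,0.0006,0.005,0,0,0,0.0002,0.0006,0.006,0,0,0,0.0002,0.0006,0.007,0,0,0,0.0002,0.0006,0.008,0,0,0,0.0002,0.0006,0.0085,0,0,0,0.0002,0.0006,0.0085,0,0,0],
)

```text
t: 17.7
tcp_pos: [0.5136, 0.2279, 0.1031]
tcp_rot: [-0.0, 0.82, 0.572, -0.0]
ft_force: [-1.7, 0.8, -0.4]
grip_width: 0.093
```

Run:
```python
from h import *
o,r=st()
```

```text
t 17.7 p [0.5136 0.2279 0.1031] psi 1.2181 zax [-4.e-04 -0.e+00 -1.e+00] F [-1.7  0.8 -0.4] M [0.14 0.22 0.07] g 0.093 q [0.219 0.397 1.675 0.    1.07  0.572]
```

move_arm(
  deltas=[0,0,0.0018,0,0,0,0,0,0.0036,0,0,0,0,0,0.0054,0,0,0,0,0,0.0072,0,0,0,0,0,0.009,0,0,0,0,0,0.0108,0,0,0,0,0,0.0125,0,0,0,0,0,0.014,0,0,0,0,0,0.015,0,0,0,0,0,0.015,0,0,0],
)

```text
t: 18.95
tcp_pos: [0.5137, 0.2279, 0.0956]
tcp_rot: [-0.0, 0.82, 0.572, -0.0]
ft_force: [-2.4, 0.1, 0.2]
grip_width: 0.096
```

Run:
```python
from h import *
o,r=st()
a=env.read_camera("scene")[:,:,::-1]
cv2.imwrite("pics/s12zz.png",cv2.resize(a[205:250,200:250],None,fx=14,fy=14,interpolation=2)[:600])
```

```text
t 18.95 p [0.5137 0.2279 0.0956] psi 1.2182 zax [-2.e-04 -0.e+00 -1.e+00] F [-2.4  0.1  0.2] M [0.13 0.41 0.01] g 0.096 q [0.219 0.405 1.683 0.    1.053 0.572]
```

View pics/s12zz.png

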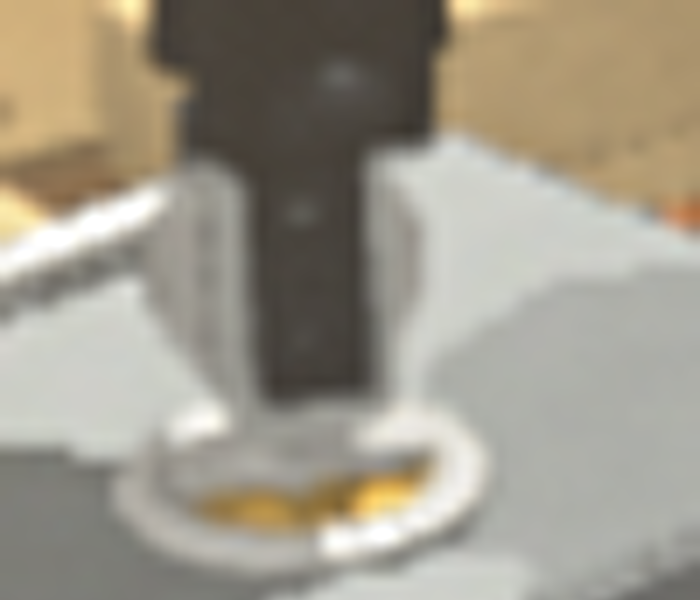

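move_arm(
  deltas=[-0.0003,-0.0006,0.0003,0,0,0,-0.0003,-0.0006,0.0006,0,0,0,-0.0003,-0.0006,0.0009,0,0,0,-0.0003,-0.0006,0.0012,0,0,0,-0.0003,-0.0006,0.0015,0,0,0,-0.0003,-0.0006,0.0018,0,0,0,-0.0003,-0.0006,0.002,0,0,0,-0.0003,-0.0006,0.0022,0,0,0,-0.0003,-0.0006,0.0022,0,0,0,-0.0003,-0.0006,0.0022,0,0,0],
)

```text
t: 20.25
tcp_pos: [0.5136, 0.2279, 0.0946]
tcp_rot: [0.0, 0.82, 0.572, 0.0]
ft_force: [-0.8, 0.6, 0.5]
grip_width: 0.094
```

Run:
```python
from h import *
o,r=st()
```

```text
t 20.25 p [0.5136 0.2279 0.0946] psi 1.2181 zax [ 2.e-04  0.e+00 -1.e+00] F [-0.8  0.6  0.5] M [0.05 0.16 0.02] g 0.094 q [ 0.219  0.406  1.685 -0.     1.051  0.572]
```

move_arm(
  deltas=[0,0,0.0002,0,0,0,0,0,0.0004,0,0,0,0,0,0.0006,0,0,0,0,0,0.0008,0,0,0,0,0,0.001,0,0,0,0,0,0.0012,0,0,0,0,0,0.0014,0,0,0,0,0,0.0016,0,0,0,0,0,0.0018,0,0,0,0,0,0.0018,0,0,0],
)

```text
t: 21.5
tcp_pos: [0.5136, 0.2279, 0.0943]
tcp_rot: [0.0, 0.82, 0.572, 0.0]
ft_force: [-2.1, -0.3, 6.2]
grip_width: 0.097
```

Run:
```python
from h import *
o,r=st()
a=env.read_camera("scene")[:,:,::-1]
cv2.imwrite("pics/s13zz.png",cv2.resize(a[205:250,200:250],None,fx=14,fy=14,interpolation=2)[:600])
```

```text
t 21.5 p [0.5136 0.2279 0.0943] psi 1.2182 zax [ 6.e-04  1.e-04 -1.e+00] F [-2.1 -0.3  6.2] M [-0.02  0.36  0.03] g 0.097 q [ 0.219  0.406  1.685 -0.     1.05   0.572]
```

View pics/s13zz.png

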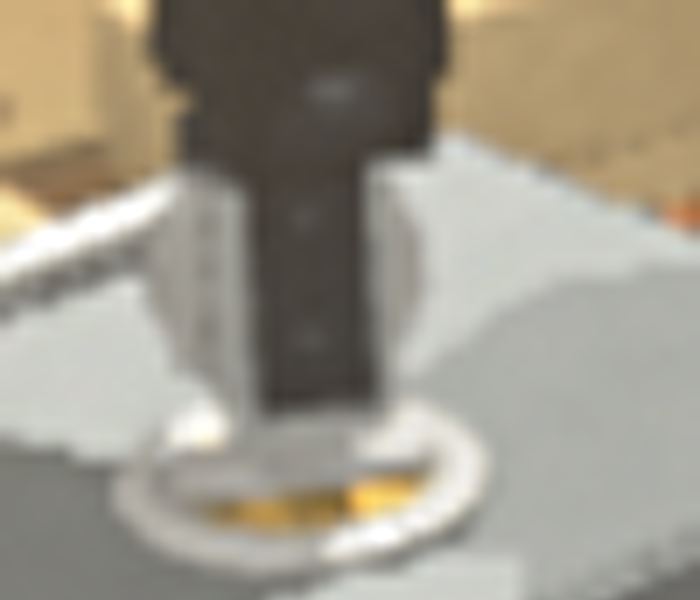

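Contact is 6 N with the collar on the ring at the expected height, so the key is home. Turning clockwise to about 1.70 rad.

move_arm(
  deltas=[0,0,0,0,0,0.03,0,0,0,0,0,0.075,0,0,0,0,0,0.12,0,0,0,0,0,0.165,0,0,0,0,0,0.21,0,0,0,0,0,0.255,0,0,0,0,0,0.3,0,0,0,0,0,0.335,0,0,0,0,0,0.36,0,0,0,0,0,0.372],
)

```text
t: 22.8
tcp_pos: [0.5136, 0.2279, 0.0943]
tcp_rot: [-0.0, 1.0, 0.024, 0.0]
ft_force: [-2.8, -0.6, 7.0]
grip_width: 0.09
```

Run:
```python
from h import *
o,r=st()
a=env.read_camera("scene")[:,:,::-1]
cv2.imwrite("pics/scene14.png",a)
cv2.imwrite("pics/s14zz.png",cv2.resize(a[205:285,180:280],None,fx=7,fy=7,interpolation=2)[:600])
st()
```

```text
t 22.8 p [0.5136 0.2279 0.0943] psi 0.0479 zax [ 6.e-04  1.e-04 -1.e+00] F [-2.8 -0.6  7. ] M [-0.12  0.41  0.03] g 0.09 q [ 0.219  0.406  1.685 -0.     1.05   1.742]
t 22.85 p [0.5136 0.2279 0.0943] psi 0.0467 zax [ 5.e-04  1.e-04 -1.e+00] F [-1.9 -0.1  7.2] M [-0.05  0.44  0.07] g 0.096 q [ 0.219  0.406  1.685 -0.     1.05   1.743]
```

View pics/s14zz.png

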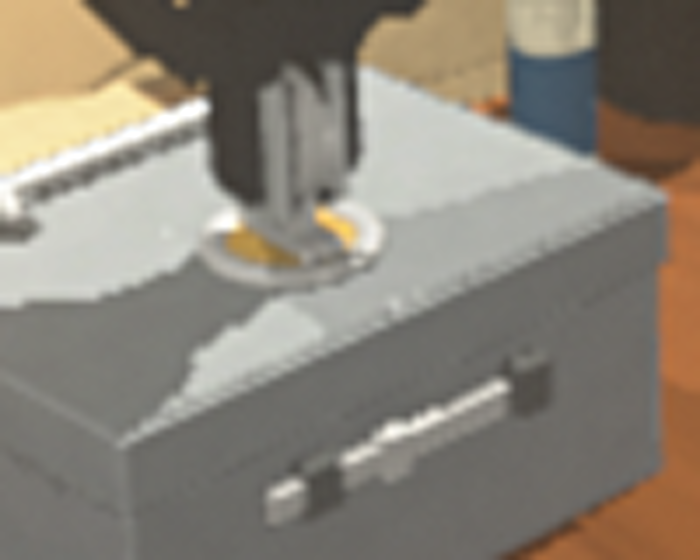

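move_arm(
  deltas=[0,0,0,0,0,0.003,0,0,0,0,0,0.006,0,0,0,0,0,0.009,0,0,0,0,0,0.012,0,0,0,0,0,0.015,0,0,0,0,0,0.018,0,0,0,0,0,0.018,0,0,0,0,0,0.018,0,0,0,0,0,0.018,0,0,0,0,0,0.018],
)

```text
t: 24.1
tcp_pos: [0.5136, 0.228, 0.0943]
tcp_rot: [-0.0, 1.0, -0.003, 0.0]
ft_force: [-1.6, -0.8, 7.6]
grip_width: 0.095
```

Run:
```python
from h import *
M=[]
for i in range(4):
    o=env.get_obs(); M.append(np.r_[o["torque"],o["ft_force"]]); a=env.read_camera("scene")[:,:,::-1]
print(np.round(M,3)); st()
b=cv2.imread("pics/scene0.png")
z=lambda a:cv2.resize(a[205:285,180:280],None,fx=4,fy=4,interpolation=2)
cv2.imwrite("pics/s15.png",np.hstack([z(b),z(a)]))
```

```text
[[-0.052  0.415  0.115 -1.553 -0.825  7.65 ]
 [-0.057  0.396  0.111 -2.784 -0.598  6.296]
 [-0.046  0.434  0.151 -1.896 -0.331  7.055]
 [-0.072  0.458  0.088 -3.    -0.44   8.449]]
t 24.3 p [0.5136 0.2279 0.0943] psi -0.0069 zax [ 6.e-04  1.e-04 -1.e+00] F [-1.6  0.4  7.3] M [-0.05  0.42  0.16] g 0.097 q [ 0.219  0.406  1.685 -0.     1.05   1.797]
```

View pics/s15.png

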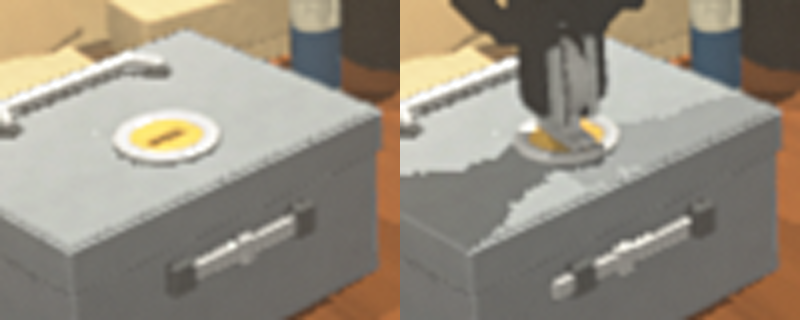

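The bolt has slid out to the left (right panel, near (565,288)), and the torque of 0.12 N m exceeds the spring's 0.08, which suggests the stop. One more small turn will confirm it.

move_arm(
  deltas=[0,0,0,0,0,0.003,0,0,0,0,0,0.006,0,0,0,0,0,0.009,0,0,0,0,0,0.012,0,0,0,0,0,0.012,0,0,0,0,0,0.012,0,0,0,0,0,0.012,0,0,0,0,0,0.012,0,0,0,0,0,0.012,0,0,0,0,0,0.012],
)

```text
t: 25.55
tcp_pos: [0.5136, 0.228, 0.0943]
tcp_rot: [-0.0, 1.0, -0.022, 0.0]
ft_force: [-3.3, -0.4, 6.9]
grip_width: 0.097
```

Run:
```python
from h import *
M=[]
for i in range(4):
    o=env.get_obs(); M.append(np.r_[o["torque"],o["ft_force"]]); a=env.read_camera("scene")[:,:,::-1]
print(np.round(M,3)); st()
cv2.imwrite("pics/s16.png",cv2.resize(a[130:290,180:400],None,fx=3.6,fy=3.6,interpolation=2))
```

```text
[[ 0.021  0.44   0.161 -3.313 -0.403  6.893]
 [-0.128  0.38   0.154 -1.809 -1.096  7.081]
 [-0.072  0.457  0.178 -2.325  0.024  7.969]
 [-0.043  0.464  0.208 -2.224 -0.652  6.783]]
t 25.75 p [0.5136 0.228  0.0943] psi -0.0443 zax [ 6.e-04  1.e-04 -1.e+00] F [-1.7 -1.4  7.3] M [-0.01  0.43  0.14] g 0.095 q [ 0.219  0.406  1.685 -0.     1.05   1.834]
```

View pics/s16.png

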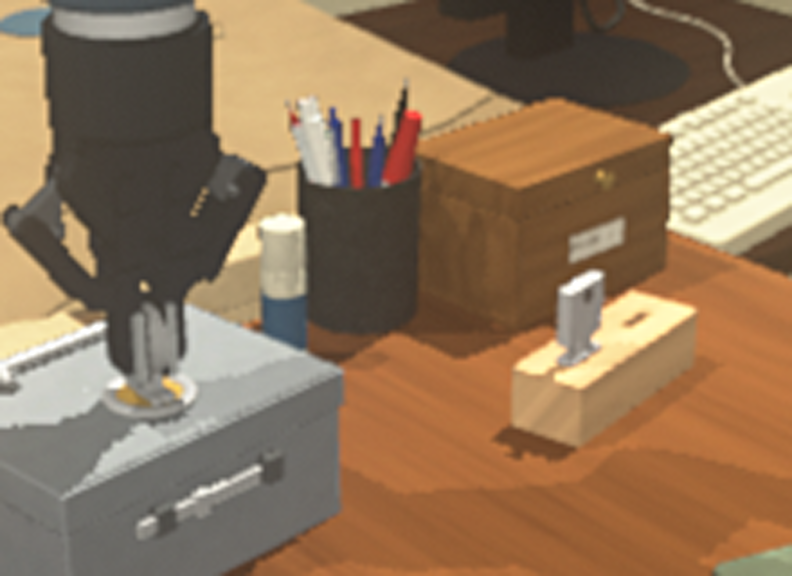

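Torque rose again to about 0.17 N m, well above the spring's, so the plug is at its stop. The collar is pressed home with 7 N, the bolt is out, and the square key (580,315) and glue stick (283,280) are undisturbed. Handing in.

Run:
```python
from h import *
st(); print(env.hand_in())
```

```text
t 25.75 p [0.5136 0.228  0.0943] psi -0.0443 zax [ 6.e-04  1.e-04 -1.e+00] F [-1.7 -1.4  7.3] M [-0.01  0.43  0.14] g 0.095 q [ 0.219  0.406  1.685 -0.     1.05   1.834]
the job is handed in; nothing more can be done
None
```

The box is unlocked: the round-bowed key is in the lock and fully home. The gripper is holding it a quarter turn clockwise. I handed in at 25.75 s, and the hand-in gave no verdict.

- **Insertion:** The key went in straight to about 8 mm. It passed the first sticky spot turned 0.5 rad anticlockwise and the second turned 0.5 rad clockwise, with under 2 N of vertical force at the checks after each. The largest side force I read on the way in was about 4 N, at the keyway chamfer.
- **Home:** The collar met the ring within about 1 mm of the expected height and is pressed on with about 7 N.
- **Turned:** I commanded about 1.76 rad. The torque (about 0.16 N m, noisy) is well above the spring's 0.08 and grew with the last small turn, so the plug is at its stop. The front bolt has visibly slid out.
- **Left alone:** In the last picture the square-bowed key is still in the stand and the glue stick is standing where it was.
- **Disagreement:** The two cameras put the lock and stand about 5 mm apart. I settled the lock's position by comparing the key tip with the keyway in one picture, then by the contact forces. It came out between the two estimates.

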